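# Load a tray rail under the leaf spring of a drilling jig

## Task

Load the dark wooden rail that lies in the channel of the drilling jig: with the fingertips on its top, press it down hard on the bed and, keeping it pressed, slide it along the fence under the steel leaf spring until its front end is fully against the end stop. Then take your hand away, leaving the rail flat on the bed with the leaf spring resting on it. Do not pick up or tip the rail, and leave everything else on the bench where it is.

Things in the scene. Friction and masses are not known exactly. Their poses are not given: they have to be found in the camera images.
- jig: drilling jig bolted to the bench: plywood base 170 (x) x 520 (y) x 18 mm with a straight channel along y. Origin: on the bench under the channel's middle line; the base runs from y = -320 to +200 mm. The rail is fed along +y. Aluminium fence at x = +26.5 (inner face) to +46.5 mm, top 41 mm above the bench; low guide strip at x = -26.5 to -38.5 mm, top 30 mm
- bed: floor of the channel, a smooth grey laminate strip 53 (x) x 520 (y) mm, 22 mm above the bench, on which the rail lies and slides. Origin: on its upper face, straight above the jig's origin; axes as the jig's. Rail, bed, fence, leaf and stop are waxed or polished: they slide on one another with a friction coefficient of about 0.16
- bracket (a point): middle of the underside of the dark steel bracket that reaches from the fence over the channel and carries the leaf spring; 52 mm above the bench, axes as the jig's. The bracket covers y = -12 to +12 mm and x = -12 to +47 mm from here, its screw tops are 18 mm higher. The fingers must stay on its -y side; there the rail's top is open from above all along
- bush_plate (a point): middle of the underside of the steel plate with two drill bushes that bridges the channel 100 mm on the +y side of the jig's origin, 4 mm above the rail; 24 mm wide in y, x = -30 to +47 mm of the jig, bush tops 10 mm higher. Axes as the jig's. The rail passes under it
- stop: end stop, a fixed aluminium block 50 (x) x 20 (y) x 24 mm across the channel with a black locking knob; its place along the channel differs from run to run (130 to 160 mm on the +y side of the jig's origin). Origin: foot of the middle of the face that the rail's front end must meet, at bed height; axes as the jig's, the block lies on the +y side
- rail_top (a point): middle of the top face of the loose dark wooden rail (plain waxed bar 50 x 240 x 15 mm, 90 to 165 g). Its y axis runs along the rail to the front end, 120 mm away; the tail is 120 mm the other way. At the start it lies flat in the channel with 3 mm of play across, its front end 10 to 50 mm short of the bracket
- rail_front (a point): middle of the front end face of the rail (7.5 mm above its underside), the end that goes under the leaf and meets the stop; axes as rail_top
- leaf_nose (a point): underside of the rounded nose of the leaf spring, a steel strip 22 mm wide fixed under the bracket and sloping down along +y; at rest 66 mm on the +y side of the jig's origin and 10 mm above the bed (the rail is 15 mm thick), so the rail lifts it by 5 mm. Moves with the leaf
- leaf (a joint): deflection of the leaf spring, rad: 0 at rest, about 0.10 with its nose riding on the rail. It presses down with about 2.5 N when it starts to lift and 4.5 N on the rail, and holds the rail back by some 3 N while the front edge lifts it, 1 to 2 N afterwards: lightly pressed fingertips (under about 10 N) slip on the rail; 15 to 25 N pressed straight down near the tail drives it
- rail: the rail; origin in the middle of its underside, axes as rail_top
- pencil: pencil 7 x 146 x 7 mm lying along y on the jig's base, on the -x side of the guide strip; origin under its middle. Leave it
- screwdriver: screwdriver lying on the bench on the robot's side of the jig. Leave it
- glue: white glue bottle, 56 mm across, 130 mm tall, upright on the bench past the stop end of the jig. Leave it
- dowel_jar: clear open jar of wooden dowels, 72 mm across, 70 mm tall, on the bench beyond the fence. Leave it
- blanks: stack of two spare rails of the same size, 30 mm high, lying on the bench beyond the fence. Not to be used, leave it
- tape: roll of masking tape 90 mm across, 24 mm high, flat on the bench beyond the fence. Leave it
- square: try square, wooden stock 120 mm long and steel blade 140 mm long, flat on the bench beyond the -y end of the jig; origin under the middle of the stock. Leave it
Not all that is in view belongs to the job. What is shaped like the rail but red or turquoise is not meant.

How it is judged:
On the way:
1. the rail slides under the lifted leaf, front end past its nose and 10 mm or more short of the stop, while the fingers press it down: over 12 N on the bed (leaf and weight give under 7) (y of rail_front in the frame of jig above 0.068 m and y of rail_front in the frame of stop below -0.01 m and value of joint leaf above 0.08 rad and contact force between the fingers and rail above 4 N and contact force between rail and bed above 12 N and linear speed of rail above 0.004 m/s), for 0.15 s.
At the end, for the whole second after the job is handed in: The rail lies still and flat in the channel (within 2 mm of the bed, 0.03 rad), its front end within 3 mm of the end stop's face, the leaf spring resting on its top, nothing touched by the robot (y of rail_front in the frame of stop between -0.003 and 0.003 m and angle between the y axis of rail_top and the y axis of jig, either way round below 0.035 rad and angle between rail_top's own z axis and vertical below 0.03 rad and z of rail_top in the frame of jig between 0.034 and 0.039 m and value of joint leaf above 0.08 rad and linear speed of rail below 0.01 m/s).
It fails at once if the rail is lifted more than 8 mm off the bed or tipped by more than 0.1 rad (z of rail_top in the frame of jig above 0.045 m or angle between rail_top's own z axis and vertical above 0.1 rad).
It fails at once if another thing on the bench is moved by more than 25 mm or knocked over (distance of any of pencil, screwdriver, glue, blanks, dowel_jar, tape, square from where it was at the start of the episode above 0.025 m or angle between any of glue, dowel_jar's own z axis and vertical above 0.5 rad).
It also fails if it takes over 58 s, if anything falls off the work surface, if the arm or the gripper's body presses on something with over 40 N, if the wrist force passes 120 N, or if a joint passes its speed limit or range.

## Robot

A 6-joint arm with a two-finger parallel gripper is mounted at the origin on the work surface. World frame = base frame: x ahead of the robot, y to its left, z up, the work surface at z = 0. Lengths are in m, angles in rad, forces in N, time in s.
With the tool pointing down it reaches from about 0.225 to 0.875 m from the base axis. Payload 3.4 kg.
Tool frame: the origin (TCP) lies on the centre line of the jaws, within the pads' length; the fingertips stand 11 mm ahead of it and the grasp point (between the pads) lies 8 mm behind it; z points along the fingers, y is the line along which they close (so a half turn about z gives the same grasp; the last joint's range is limited). The gripper opens to 85 mm and grips with 20 to 120 N. Pads are 22 mm wide; open, the fingers measure 114 mm over their backs; the gripper's body (76 mm by 85 mm) begins 54 mm behind the grasp point. The pads swing forward as they close: fully open they stand 13 mm farther back than shut.
Start: joints at [1.203, 0.276, 1.505, -0, 1.361, -0.121], TCP at [0.14, 0.558, 0.242] pointing down, gripper open.
Joint ranges: [-2.89, 2.89], [-0.75, 2.08], [0.22, 2.7], [-1.18, 4.32], [0.11, 2.71], [-2.7, 2.7]. Speed limits (rad/s): [2.57, 2.57, 3.14, 3.14, 3.14, 3.14].

## Interface

Orientations are given as a unit quaternion [w, x, y, z].
In Python, from rig import manip, eyes, job gives the robot as it stands.
- The arm moves only by the tool drive_tool, never from a script. Its argument "rows" is a list of rows, each a list of 3 entries, a list of its own where there are three numbers: the turn, a rotation vector about the world's x, y, z in rad, then the shift along the world's x, y, z in cm, then the finger opening in cm, from 0 to 8.54. A call has 1 to 8 rows; each row shifts and turns the commanded pose from where the row before left it; what a row does not reach is not made up. A row lasts 1/8 s, in which the tool goes at most 62.5 mm and 10.7 degrees, less where a joint would pass 70% of its speed; a pose out of reach is approached as far as the arm can. A call is refused whole if a number of a shift passes 6.25 or a number of a turn 0.188, either way. A call with a gripper value outside its range is refused whole. The fingers move at their own pace and stop on an object; "force" is the grip in N (left out, the last holds). Time passes only in rows, so rows that do not move let the fingers close. It gives the time, the measured TCP pose, the force, the opening and the grip force at its end, in the units of the state.
- manip.get_state(): the state, without advancing time (a new reading comes with each control period).
- eyes.get_image(name): name is "side" or "top"; returns the picture (480x640x3 uint8, red, green, blue); there is no depth.
- eyes.get_calibration(name): a dict with "camera_matrix" (3x3 intrinsics, pixels), "k1" (the pictures are not rectified: a ray, as slopes to the right and down, at radius r is drawn at 1 + k1 r^2 times it, then the intrinsics apply), "view" (4x4, takes a point from world to camera coordinates). Camera axes: x right, y up, looking along -z (the intrinsics and any distortion apply to the point x, -y, -z); pixel columns grow to the right and rows downward; lengths in m; the calibration is good to about 2 mm. A picture is of the moment at which its call begins. get_calibration takes no time and is no camera call.
- job.sign_off(): hands the job in; it is judged then, once.
The state is a dict: "clock": time; "qpos": joint angles; "qd": joint speeds; "effort": joint torques, N m; "position": TCP position; "ee_rot": TCP orientation; "contact_force": force on the tool from outside, world axes, zero at the start; "moment": the same for the moment, N m; "width": finger opening in m; "gripper_force": force on a finger pad.
Only numpy, scipy, OpenCV 4.12 (cv2) and the standard library are available. Lean on these libraries where they do the work, as an engineer would, in place of code of your own. Each camera call takes 0.05 s, during which the arm holds its last target. There are 200 camera calls.

## Working session

There is one attempt and no reset: what is moved stays moved. The work goes in short steps, Python scripts to look and compute and a tool call to move; the robot and the scene stay as the last step left them, time stands still between calls to the robot, and variables do not carry over. Pictures are saved under pics/ and viewed, at most 10 in all, crops included, and the job is handed in when it is done.

Besides the shell and the picture viewer there is one more tool, called in YAML: its name, and indented under it one key for each argument. drive_tool: Moves the arm, as the interface text tells. Its arguments: {"type":"object","properties":{"rows":{"type":"array"},"force":{"type":"number"}},"required":["rows"]}

```bash
mkdir -p pics; cat > h.py <<'E'
import numpy as np, cv2
from rig import manip, eyes, job
def ray(cam,u,v):
    c=eyes.get_calibration(cam);K=np.array(c["camera_matrix"]);V=np.array(c["view"])
    d=cv2.undistortPoints(np.array([[[u,v]]],float),K,np.array([c["k1"],0,0,0.]))[0,0]
    R=V[:3,:3];return -R.T@V[:3,3], R.T@np.array([d[0],-d[1],-1])
def on(cam,u,v,z):
    o,d=ray(cam,u,v);return o+d*(z-o[2])/d[2]
def proj(cam,p):
    c=eyes.get_calibration(cam);K=np.array(c["camera_matrix"]);V=np.array(c["view"])
    q=V[:3,:3]@np.array(p)+V[:3,3];q=q*[1,-1,-1]
    return cv2.projectPoints(q.reshape(1,1,3),np.zeros(3),np.zeros(3),K,np.array([c["k1"],0,0,0.]))[0].ravel()
def snap(cam,name):
    im=eyes.get_image(cam)[:,:,::-1].copy();cv2.imwrite(f"pics/{name}.png",im);return im
E
python3 -c "
from h import *
snap('top','top0');snap('side','side0')
for c in('top','side'):print(eyes.get_calibration(c))
print(manip.get_state())"
```

```text
{'camera_matrix': array([[602.03019824,   0.        , 307.1835753 ],
       [  0.        , 602.03019824, 243.41277583],
       [  0.        ,   0.        ,   1.        ]]), 'k1': 0.017653941309841045, 'view': array([[-0.00770974, -0.99979744,  0.01859129,  0.01161234],
       [ 0.98411414, -0.00428846,  0.17748512, -0.5090169 ],
       [-0.17736945,  0.01966432,  0.98394786, -1.40294867],
       [ 0.        ,  0.        ,  0.        ,  1.        ]])}
{'camera_matrix': array([[546.31144953,   0.        , 329.64004448],
       [  0.        , 546.31144953, 233.02600543],
       [  0.        ,   0.        ,   1.        ]]), 'k1': 0.01037174023112056, 'view': array([[ 0.75681389, -0.65337862, -0.01814177, -0.35686338],
       [ 0.3904786 ,  0.42968792,  0.81418349, -0.26072315],
       [-0.52417479, -0.62326934,  0.58032415, -0.81442447],
       [ 0.        ,  0.        ,  0.        ,  1.        ]])}
{'clock': 0.1, 'qpos': array([ 1.20301979e+00,  2.76532894e-01,  1.50601237e+00, -3.73400495e-06,
        1.36067107e+00, -1.20989888e-01]), 'qd': array([-5.11382260e-04,  2.18130491e-04, -2.44214439e-03, -8.70561938e-05,
        3.75561481e-04, -1.89803725e-03]), 'effort': array([ 2.43966424e-03, -4.17706275e+01, -2.46401632e+01, -1.47125743e-04,
        5.91059506e-03,  2.47318360e-05]), 'position': array([0.14030596, 0.55716032, 0.24152321]), 'ee_rot': array([-1.94659921e-04,  1.23080003e-01,  9.92396420e-01, -7.88160070e-04]), 'contact_force': array([ 0.23632526, -0.0061039 ,  0.37303345]), 'moment': array([ 0.01135322, -0.00134622, -0.02805118]), 'gripper_force': 0.0, 'width': 0.08558042624514334}
```

View pics/top0.png

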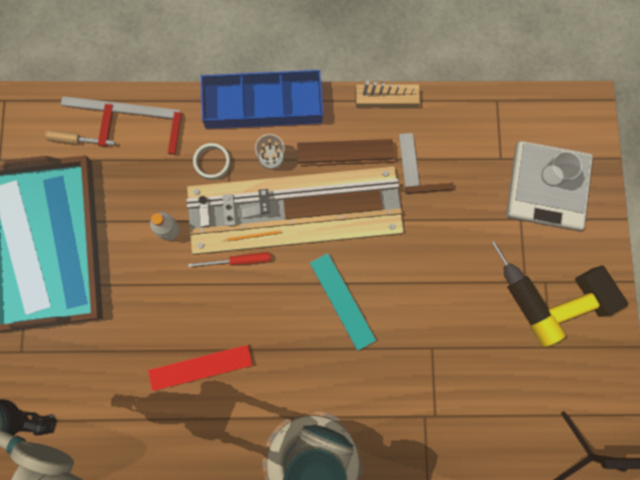

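View pics/side0.png

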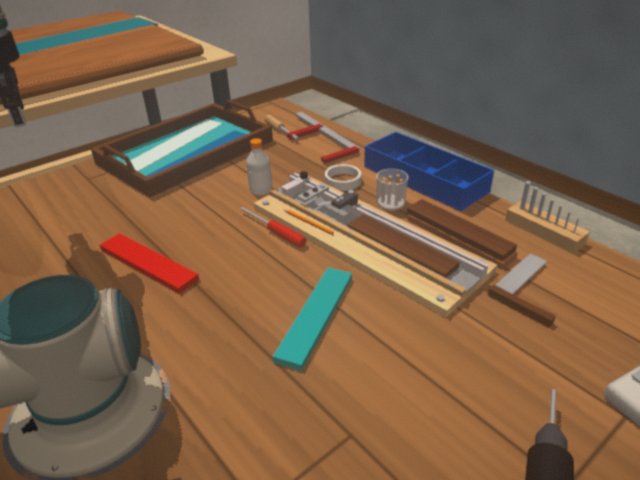

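In the top view the jig runs from about (188,210) to (402,210), stop on the left, so the jig's +y is roughly world +y. Two dark wooden bars could be meant: (335,205), lying in the channel, and (347,152), the blanks beyond the fence. The red and turquoise bars are excluded. The one in the channel fits; I'll confirm it in an enlarged crop while measuring.

```bash
python3 -c "
from h import *
im=cv2.imread('pics/top0.png')
cv2.imwrite('pics/crop0.png',cv2.resize(im[160:260,180:410],None,fx=3.4,fy=3.4,interpolation=cv2.INTER_CUBIC))
hsv=cv2.cvtColor(im,cv2.COLOR_BGR2HSV)
print(hsv[205,335],hsv[205,300],hsv[240,300])
m=((hsv[...,2]<125)&(hsv[...,1]>90)&(hsv[...,0]<20)).astype(np.uint8);m[:186]=0;m[225:]=0;m[:,:275]=0;m[:,392:]=0
m=cv2.morphologyEx(m,cv2.MORPH_OPEN,np.ones((3,3)))
cs=cv2.findContours(m,0,2)[0];c=max(cs,key=cv2.contourArea);r=cv2.minAreaRect(c);print(r)
P=np.array([on('top',*p,.037)[:2] for p in cv2.boxPoints(r)]);print(P.round(4),[np.linalg.norm(P[i]-P[i-1]).round(4) for i in range(4)])
"
```

```text
[ 13 135 113] [ 13 134 110] [ 24  94 211]
((332.5586242675781, 203.95956420898438), (19.906143188476562, 96.61390686035156), 84.44703674316406)
[[ 0.6221  0.0655]
 [ 0.6451 -0.1714]
 [ 0.595  -0.1747]
 [ 0.5724  0.0609]] [np.float64(0.0499), np.float64(0.238), np.float64(0.0502), np.float64(0.2366)]
```

View pics/crop0.png

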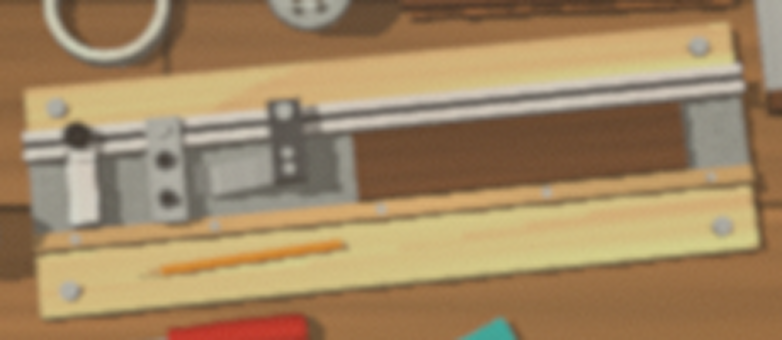

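The crop confirms it: the dark rail in the channel has its front at crop x≈356 and tail at x≈686, giving 238 x 50 mm measured against 240 x 50 given. The bracket is at crop x≈270–303, the bush plate at 147–187 and the stop face near 100.

```bash
python3 -c "
from h import *
f=lambda x,y,z:on('top',180+x/3.4-.35,160+y/3.4-.35,z)
A=[f(*p,.018)[:2] for p in((25,90),(733,24),(759,247),(42,319))]
print('base',np.round(A,4),[np.linalg.norm(A[i]-A[i-1]).round(3) for i in range(4)])
yd=(A[0]+A[3]-A[1]-A[2]);yd/=np.linalg.norm(yd);xd=np.array([yd[1],-yd[0]])
O=np.mean(A,0)+yd*.06;print('yd',yd,'O',O, 'yaw',np.arctan2(-yd[0],yd[1]))
J=lambda p:np.round([(p[:2]-O)@xd,(p[:2]-O)@yd],4)
for n,p in dict(front=(356,168,.037),tail=(686,138,.037),stopface=(100,185,.046),stop2=(97,160,.046),br0=(270,140,.06),br1=(303,140,.06),bp0=(147,170,.045),bp1=(187,170,.045)).items():print(n,J(f(*p)),f(*p).round(4))
"
```

```text
base [[ 0.6599  0.3054]
 [ 0.7091 -0.215 ]
 [ 0.5409 -0.2283]
 [ 0.4904  0.2886]] [np.float64(0.17), np.float64(0.523), np.float64(0.169), np.float64(0.519)]
yd [-0.09567105  0.99541301] O [0.59430653 0.09737737] yaw 0.09581759637591436
front [-0.0014 -0.0339] [0.5961 0.0635 0.037 ]
tail [-0.0029 -0.2732] [ 0.6176 -0.1749  0.037 ]
stopface [0.002  0.1483] [0.5821 0.2452 0.046 ]
stop2 [0.0204 0.1491] [0.6004 0.2477 0.046 ]
br0 [0.0193 0.0248] [0.6111 0.1239 0.06  ]
br1 [0.017  0.0016] [0.6111 0.1006 0.06  ]
bp0 [0.0099 0.1144] [0.5932 0.2122 0.045 ]
bp1 [0.0071 0.0861] [0.5931 0.1838 0.045 ]
```

drive_tool:
  rows:
    - [[0, 0, 0.043], [2.97, -4.36, 0], 0]
    - [[0, 0, 0.043], [2.97, -4.36, 0], 0]
    - [[0, 0, 0.043], [2.97, -4.36, 0], 0]
    - [[0, 0, 0.043], [2.97, -4.36, 0], 0]
    - [[0, 0, 0.043], [2.97, -4.36, 0], 0]
    - [[0, 0, 0.043], [2.97, -4.36, 0], 0]
    - [[0, 0, 0.043], [2.97, -4.36, 0], 0]
    - [[0, 0, 0.043], [2.97, -4.36, 0], 0]
  force: 60

```text
clock: 1.1
position: [0.3786, 0.2073, 0.2422]
ee_rot: [-0.0, -0.049, 0.999, 0.0]
contact_force: [0.1, 0.3, -1.2]
width: -0.0002
gripper_force: 0.0
```

drive_tool:
  rows:
    - [[0, 0, 0], [2.97, -4.36, 0], 0]
    - [[0, 0, 0], [2.97, -4.36, 0], 0]
    - [[0, 0, 0], [2.97, -4.36, 0], 0]
    - [[0, 0, 0], [2.97, -4.36, 0], 0]
    - [[0, 0, 0], [2.97, -4.36, -2], 0]
    - [[0, 0, 0], [2.97, -4.36, -3], 0]
    - [[0, 0, 0], [2.97, -4.36, -4], 0]
    - [[0, 0, 0], [2.97, -4.36, -4], 0]

```text
clock: 2.1
position: [0.613, -0.1366, 0.1153]
ee_rot: [-0.0, -0.048, 0.999, 0.0]
contact_force: [-0.1, 0.2, -0.1]
width: 0.0002
gripper_force: 0.0
```

drive_tool:
  rows:
    - [[0, 0, 0], [0, 0, -2], 0]
    - [[0, 0, 0], [0, 0, -2], 0]
    - [[0, 0, 0], [0, 0, 0], 0]

```text
clock: 2.48
position: [0.6107, -0.1348, 0.0746]
ee_rot: [-0.002, -0.048, 0.999, 0.001]
contact_force: [-0.1, -0.6, 0.3]
width: 0.0002
gripper_force: 0.0
```

```bash
python3 -c "
from h import *
s=manip.get_state();p=s['position'];print(p,s['contact_force'])
a=snap('top','t1');b=snap('side','s1')
t=p-[0,0,.011]
for c,im in(('top',a),('side',b)):
    u,v=proj(c,t);print(c,u,v);cv2.circle(im,(int(u*1),int(v)),1,(0,255,0),-1)
ca=cv2.resize(a[160:260,280:410],(780,600))[100:500]
u,v=map(int,proj('side',t))
cb=cv2.resize(b[v-70:v+30,u-100:u+95],(780,400))
cv2.imwrite('pics/c1.png',cv2.resize(np.vstack([ca,cb]),(585,600)))
"
```

```text
[ 0.61071014 -0.1347627   0.07456331] [-0.13082438 -0.5821409   0.29636423]
top 366.4411305321481 200.3241754806604
side 433.2806770039988 248.34207240011648
```

View pics/c1.png

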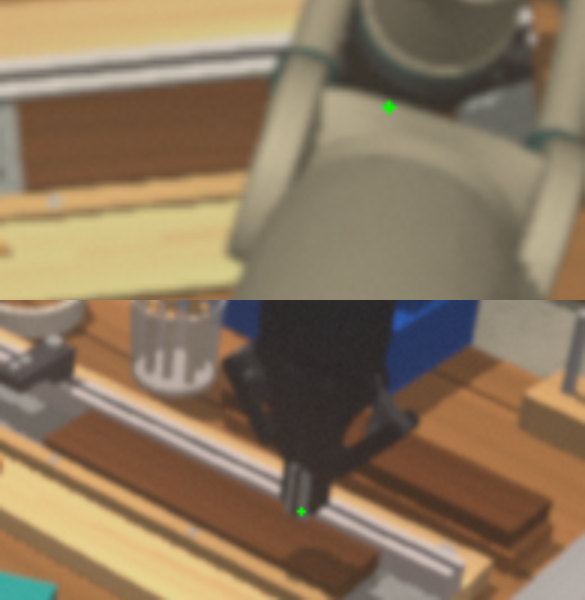

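The side view shows the closed fingertips (green mark) about 26 mm above the rail, near its tail and slightly off its centre line. The rail's front is still short of the bracket. I'll correct the centring and lower.

drive_tool:
  rows:
    - [[0, 0, 0], [0.4, -0.4, -1], 0]
    - [[0, 0, 0], [0, 0, -1], 0]
    - [[0, 0, 0], [0, 0, -0.2], 0]
    - [[0, 0, 0], [0, 0, -0.2], 0]
    - [[0, 0, 0], [0, 0, -0.2], 0]
    - [[0, 0, 0], [0, 0, 0], 0]

```text
clock: 3.32
position: [0.6163, -0.1391, 0.0508]
ee_rot: [-0.0, -0.049, 0.999, 0.0]
contact_force: [-0.7, 0.7, 0.4]
width: -0.0001
gripper_force: 0.0
```

drive_tool:
  rows:
    - [[0, 0, 0], [0, 0, -0.1], 0]
    - [[0, 0, 0], [0, 0, -0.1], 0]
    - [[0, 0, 0], [0, 0, -0.1], 0]
    - [[0, 0, 0], [0, 0, 0], 0]
    - [[0, 0, 0], [0, 0, 0], 0]

```text
clock: 3.95
position: [0.6166, -0.1392, 0.0481]
ee_rot: [0.0, -0.049, 0.999, -0.0]
contact_force: [-0.1, 0.4, 2.2]
width: -0.0
gripper_force: 1.3
```

Contact at the expected height (0.048). I'll press harder now.

drive_tool:
  rows:
    - [[0, 0, 0], [0, 0, -0.1], 0]
    - [[0, 0, 0], [0, 0, 0], 0]
    - [[0, 0, 0], [0, 0, 0], 0]

```text
clock: 4.32
position: [0.617, -0.1393, 0.0481]
ee_rot: [0.001, -0.049, 0.999, -0.0]
contact_force: [-1.3, 1.2, 6.8]
width: 0.0001
gripper_force: 3.6
```

drive_tool:
  rows:
    - [[0, 0, 0], [0, 0, -0.1], 0]
    - [[0, 0, 0], [0, 0, -0.1], 0]
    - [[0, 0, 0], [0, 0, -0.1], 0]
    - [[0, 0, 0], [0, 0, 0], 0]
    - [[0, 0, 0], [0, 0, 0], 0]

```text
clock: 4.95
position: [0.6186, -0.1398, 0.048]
ee_rot: [0.003, -0.049, 0.999, -0.001]
contact_force: [-3.1, 1.2, 20.4]
width: 0.0
gripper_force: 9.9
```

drive_tool:
  rows:
    - [[0, 0, 0], [-0.03, 0.3, 0], 0]
    - [[0, 0, 0], [-0.04, 0.4, 0], 0]
    - [[0, 0, 0], [-0.04, 0.4, 0], 0]
    - [[0, 0, 0], [-0.04, 0.4, 0], 0]
    - [[0, 0, 0], [-0.04, 0.4, 0], 0]
    - [[0, 0, 0], [-0.04, 0.4, 0], 0]
    - [[0, 0, 0], [-0.04, 0.4, 0], 0]
    - [[0, 0, 0], [-0.04, 0.4, 0], 0]

```text
clock: 5.95
position: [0.6161, -0.1103, 0.048]
ee_rot: [0.004, -0.049, 0.999, -0.003]
contact_force: [-1.6, -2.8, 18.7]
width: 0.0004
gripper_force: 9.3
```

```bash
cat > fr.py <<'E'
from h import *
O=np.array([.5943,.0974]);yd=np.array([-.0957,.9954])
def tail():
    # tail end from side/top: brown extents along channel line in the top view
    for c in('top','side'):
        hsv=cv2.cvtColor(eyes.get_image(c)[:,:,::-1].copy(),cv2.COLOR_BGR2HSV)
        ys=np.arange(-.31,.16,.001);w=[]
        for y in ys:
            u,v=proj(c,[*(O+yd*y+np.array([yd[1],-yd[0]])*-.012),.037]).round().astype(int);h=hsv[v,u]
            w.append(h[2]<130 and h[1]>90 and h[0]<20)
        r=ys[np.array(w)];print(c,'brown jig y',r.min().round(3),r.max().round(3))
tail();s=manip.get_state();p=s['position'];print('tip jig y',(p[:2]-O)@yd,'x',(p[:2]-O)@[yd[1],-yd[0]])
E
python3 fr.py
```

```text
top brown jig y -0.129 -0.007
side brown jig y -0.252 -0.009
tip jig y -0.20826099075042018 x 0.0018258340974306323
```

The rail is following: its front is at jig y ≈ -0.008 with 19 N of press. Continuing.

drive_tool:
  rows:
    - [[0, 0, 0], [-0.04, 0.4, 0], 0]
    - [[0, 0, 0], [-0.04, 0.4, 0], 0]
    - [[0, 0, 0], [-0.04, 0.4, 0], 0]
    - [[0, 0, 0], [-0.04, 0.4, 0], 0]
    - [[0, 0, 0], [-0.04, 0.4, 0], 0]
    - [[0, 0, 0], [-0.04, 0.4, 0], 0]
    - [[0, 0, 0], [-0.04, 0.4, 0], 0]
    - [[0, 0, 0], [-0.04, 0.4, 0], 0]

```text
clock: 7.05
position: [0.613, -0.0781, 0.048]
ee_rot: [0.004, -0.049, 0.999, -0.002]
contact_force: [-2.3, -2.8, 18.8]
width: 0.0001
gripper_force: 9.5
```

drive_tool:
  rows:
    - [[0, 0, 0], [-0.04, 0.4, -0.01], 0]
    - [[0, 0, 0], [-0.04, 0.4, 0], 0]
    - [[0, 0, 0], [-0.04, 0.4, 0], 0]
    - [[0, 0, 0], [-0.04, 0.4, 0], 0]
    - [[0, 0, 0], [-0.04, 0.4, 0], 0]
    - [[0, 0, 0], [-0.04, 0.4, 0], 0]
    - [[0, 0, 0], [-0.04, 0.4, 0], 0]
    - [[0, 0, 0], [-0.04, 0.4, 0], 0]

```text
clock: 8.05
position: [0.6101, -0.0466, 0.048]
ee_rot: [0.004, -0.049, 0.999, -0.003]
contact_force: [-1.5, -6.1, 19.9]
width: 0.0001
gripper_force: 9.7
```

```bash
python3 fr.py
```

```text
top brown jig y -0.055 0.057
side brown jig y -0.188 0.055
tip jig y -0.14440142342187784 x 0.0019324850634970035
```

drive_tool:
  rows:
    - [[0, 0, 0], [-0.04, 0.4, -0.05], 0]
    - [[0, 0, 0], [-0.04, 0.4, 0], 0]
    - [[0, 0, 0], [-0.04, 0.4, 0], 0]
    - [[0, 0, 0], [-0.04, 0.4, 0], 0]
    - [[0, 0, 0], [-0.04, 0.4, 0], 0]
    - [[0, 0, 0], [-0.04, 0.4, 0], 0]
    - [[0, 0, 0], [-0.04, 0.4, 0], 0]
    - [[0, 0, 0], [-0.04, 0.4, 0], 0]

```text
clock: 9.15
position: [0.607, -0.0145, 0.0479]
ee_rot: [0.004, -0.049, 0.999, -0.003]
contact_force: [-2.6, -5.0, 21.9]
width: -0.0001
gripper_force: 11.3
```

```bash
python3 fr.py
```

```text
top brown jig y -0.018 0.086
side brown jig y -0.158 0.089
tip jig y -0.11190513639029803 x 0.001955570562638809
```

drive_tool:
  rows:
    - [[0, 0, 0], [-0.04, 0.4, 0], 0]
    - [[0, 0, 0], [-0.04, 0.4, 0], 0]
    - [[0, 0, 0], [-0.04, 0.4, 0], 0]
    - [[0, 0, 0], [-0.04, 0.4, 0], 0]
    - [[0, 0, 0], [-0.04, 0.4, 0], 0]
    - [[0, 0, 0], [-0.04, 0.4, 0], 0]
    - [[0, 0, 0], [-0.04, 0.4, 0], 0]
    - [[0, 0, 0], [-0.04, 0.4, 0], 0]

```text
clock: 10.25
position: [0.6039, 0.0178, 0.048]
ee_rot: [0.004, -0.049, 0.999, -0.002]
contact_force: [-1.4, -5.0, 22.5]
width: -0.0
gripper_force: 11.4
```

drive_tool:
  rows:
    - [[0, 0, 0], [-0.03, 0.3, 0], 0]
    - [[0, 0, 0], [-0.03, 0.3, 0], 0]
    - [[0, 0, 0], [-0.03, 0.3, 0], 0]
    - [[0, 0, 0], [-0.02, 0.2, 0], 0]
    - [[0, 0, 0], [-0.02, 0.2, 0], 0]
    - [[0, 0, 0], [-0.02, 0.2, 0], 0]

```text
clock: 11.0
position: [0.6025, 0.0329, 0.048]
ee_rot: [0.004, -0.049, 0.999, -0.002]
contact_force: [-1.7, -4.5, 23.4]
width: 0.0003
gripper_force: 11.5
```

```bash
python3 fr.py
```

```text
top brown jig y 0.038 0.139
side brown jig y -0.11 0.137
tip jig y -0.0646323673314184 x 0.00196061250881234
```

drive_tool:
  rows:
    - [[0, 0, 0], [-0.02, 0.2, 0], 0]
    - [[0, 0, 0], [-0.02, 0.2, 0], 0]
    - [[0, 0, 0], [-0.02, 0.2, 0], 0]
    - [[0, 0, 0], [-0.02, 0.2, 0], 0]

```text
clock: 11.6
position: [0.6017, 0.0409, 0.048]
ee_rot: [0.004, -0.049, 0.999, -0.002]
contact_force: [-2.6, -6.3, 22.9]
width: 0.0003
gripper_force: 11.5
```

drive_tool:
  rows:
    - [[0, 0, 0], [-0.02, 0.2, 0], 0]
    - [[0, 0, 0], [-0.02, 0.2, 0], 0]

```text
clock: 11.85
position: [0.6015, 0.0447, 0.048]
ee_rot: [0.005, -0.049, 0.999, -0.002]
contact_force: [-0.9, -6.0, 21.5]
width: 0.0004
gripper_force: 11.0
```

drive_tool:
  rows:
    - [[0, 0, 0], [-0.02, 0.2, 0], 0]
    - [[0, 0, 0], [-0.02, 0.2, 0], 0]

```text
clock: 12.1
position: [0.602, 0.0484, 0.048]
ee_rot: [0.005, -0.049, 0.999, -0.002]
contact_force: [-0.6, -7.4, 20.4]
width: -0.0001
gripper_force: 10.4
```

```bash
python3 fr.py; python3 -c "
from h import *
a=snap('top','t2');b=snap('side','s2')
ca=cv2.resize(a[180:240,180:310],(780,360),interpolation=cv2.INTER_CUBIC);cb=cv2.resize(b[160:250,265:460],(780,360),interpolation=cv2.INTER_CUBIC)
cv2.imwrite('pics/c2.png',cv2.resize(np.vstack([ca,cb]),(650,600)))"
```

```text
top brown jig y -0.084 0.149
side brown jig y -0.1 0.148
tip jig y -0.0492231064362204 x 0.00301626747857216
```

View pics/c2.png

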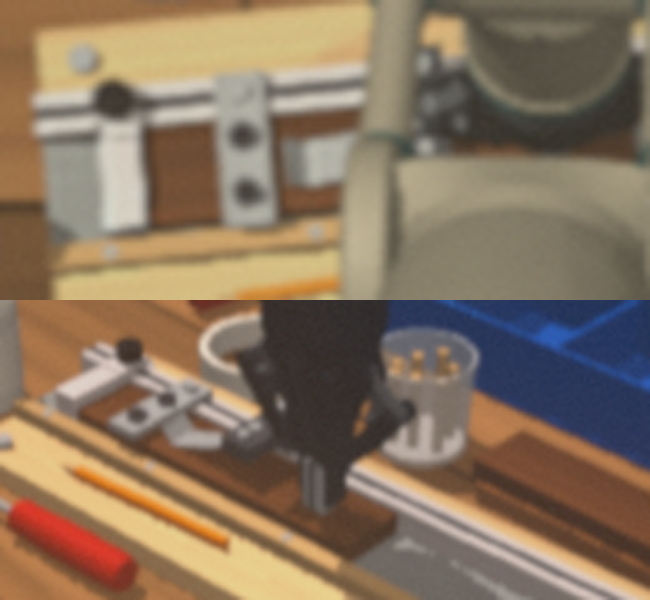

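Top (upper half): the rail's dark top now reaches the stop's face (crop x≈148) with no grey gap. Side (lower half): the leaf lies on the rail and the fingertips stand on it clear of the bracket. The fingers have begun slipping, as expected at the stop. I'll give one more firm push, then lift.

drive_tool:
  rows:
    - [[0, 0, 0], [-0.03, 0.2, -0.05], 0]
    - [[0, 0, 0], [-0.03, 0.2, 0], 0]
    - [[0, 0, 0], [-0.03, 0.2, 0], 0]

```text
clock: 12.68
position: [0.602, 0.0544, 0.048]
ee_rot: [0.006, -0.049, 0.999, -0.003]
contact_force: [0.7, -6.5, 22.1]
width: 0.0003
gripper_force: 11.2
```

```bash
python3 fr.py
```

```text
top brown jig y -0.079 0.149
side brown jig y -0.1 0.148
tip jig y -0.04332564180026457 x 0.003553154067529313
```

The tail stayed at -0.100 while the fingers slid 6 mm, so the rail is seated. Lifting away.

drive_tool:
  rows:
    - [[0, 0, 0], [0, 0, 0.3], 0]
    - [[0, 0, 0], [0, 0, 0.3], 0]
    - [[0, 0, 0], [0, 0, 0.5], 0]
    - [[0, 0, 0], [0, 0, 2], 0]
    - [[0, 0, 0], [0, 0, 4], 0]
    - [[0, 0, 0], [0, 0, 4], 0]
    - [[0, 0, 0], [0, -3, 4], 0]
    - [[0, 0, 0], [0, -5, 3], 0]

```text
clock: 13.78
position: [0.5966, -0.0224, 0.2252]
ee_rot: [0.0, -0.05, 0.999, 0.0]
contact_force: [0.2, -1.5, 0.7]
width: -0.0
gripper_force: 0.0
```

drive_tool:
  rows:
    - [[0, 0, 0], [0, -6, 0], 0]
    - [[0, 0, 0], [0, -6, 0], 0]
    - [[0, 0, 0], [0, -6, 0], 0]
    - [[0, 0, 0], [0, -6, 0], 0]
    - [[0, 0, 0], [0, 0, 0], 0]
    - [[0, 0, 0], [0, 0, 0], 0]

```text
clock: 14.52
position: [0.596, -0.2626, 0.2229]
ee_rot: [-0.001, -0.048, 0.999, 0.001]
contact_force: [0.2, 0.2, -0.4]
width: -0.0003
gripper_force: 0.0
```

```bash
python3 fr.py; python3 -c "
from h import *
a=snap('top','t3');b=snap('side','s3')
ca=cv2.resize(a[180:240,180:310],(780,360),interpolation=cv2.INTER_CUBIC);cb=cv2.resize(b[160:250,265:460],(780,360),interpolation=cv2.INTER_CUBIC)
cv2.imwrite('pics/c3.png',cv2.resize(np.vstack([ca,cb]),(650,600)))"
```

```text
top brown jig y -0.087 0.149
side brown jig y -0.1 0.148
tip jig y -0.35748498130659756 x -0.032292249135121
```

View pics/c3.png

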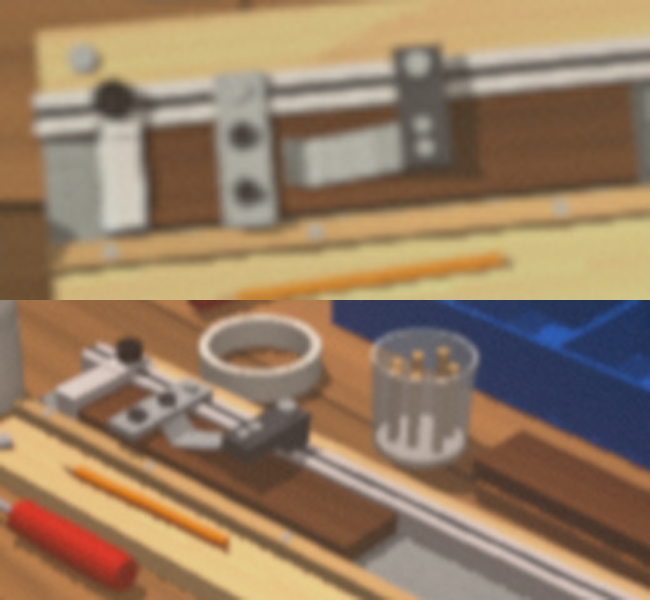

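The rail is flat against the stop (front edge at crop x≈148 in the top view), the leaf rests on it, the hand is clear, and the pencil, screwdriver and jar haven't moved.

```bash
python3 -c "
from rig import job
print(job.sign_off())"
```

```text
the job is handed in; nothing more can be done
None
```

The rail was pressed at about 20 N and slid under the leaf spring until it seated against the end stop; it lies flat with the leaf on it and the hand clear, and I handed the job in, though sign-off gave no verdict.

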